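Draw the blind plug from the lap base

TASK

Lift the puller rod out of its wooden rack, lower its cross-bar through the slot of the square blind plug in the lap base, and give the rod a quarter turn so that it locks under the plug's top. Then pull the plug straight up out of its well, set it gently down flat in the shallow metal tray with the rod still standing in it, and let go.

Things in the scene. Friction and masses are not known exactly. Their poses are not given: they have to be found in the camera images.
- puller_grip (a point): Centre of the loose puller rod's T-handle (60 mm along x, 16 mm along y, 24 mm high, dark steel); z up the rod. 12 mm shaft; at the bottom a cross-bar foot parallel to the handle, 48 x 12 mm, 12 mm high, underside 118 mm below this point. 0.25 kg. Starts upright in a slotted wooden rack (100 x 60 mm, 45 mm high), 30 mm deep: pinch the handle across its 16 mm and lift.
- plug: Loose steel plug, 72 mm square, 36 mm high, 0.45 kg, flush in the lap base. Origin: underside centre, z up. Central slot in its 6 mm top plate, 58 mm along x, 24 mm along y; below it a hollow 62 mm square, from 10 to 30 mm above the origin. Foot on the hollow's floor: handle centre 128 mm above the origin. Turned 70 to 110 degrees either way, the foot hooks the plate after 8 mm of lift.
- lap_base: Fixed grey machine base, 140 mm square, 60 mm high; origin: underside centre, z up. In its top a well 76 mm square, 36 mm deep, with the square plug in it, its x along the base's x. A like base near by, whose plug is round with a small round hole, is the wrong one.
- tray: Fixed shallow aluminium tray, 130 x 130 mm outside, empty, rim 14 mm high and 4 mm thick. Origin at the centre of its underside, its inner floor about 5 mm above that.
There are look-alikes about, which are no part of the job. Leave any purple look-alike of the part that bears puller_grip alone.

How it is judged:
By the outcome, as a careful person would: the job done as asked, in the order asked, and still so for the second after the job is handed in, with the robot touching nothing.
It also fails if it takes over 59 s, if anything falls off the work surface, if the arm or the gripper's body presses on something with over 40 N, if the wrist force passes 120 N, or if a joint passes its speed limit or range.

ROBOT

A 6-joint arm with a two-finger parallel gripper is mounted at the origin on the work surface. World frame = base frame: x ahead of the robot, y to its left, z up, the work surface at z = 0. Lengths are in m, angles in rad, forces in N, time in s.
With the tool pointing down it reaches from about 0.3 to 0.85 m from the base axis. Payload 4.2 kg.
Tool frame: the origin (TCP) lies on the centre line of the jaws, within the pads' length; the fingertips stand 25 mm ahead of it and the grasp point (between the pads) lies 6 mm ahead of it; z points along the fingers, y is the line along which they close (so a half turn about z gives the same grasp; the last joint's range is limited). The gripper opens to 91 mm and grips with 3 to 60 N. Pads are 32 mm wide; open, the fingers measure 118 mm over their backs; the gripper's body (76 mm by 178 mm) begins 60 mm behind the grasp point.
Start: joints at [1.275, 0.32, 1.565, -0, 1.257, -0.02], TCP at [0.157, 0.553, 0.239] pointing down, gripper open.
Joint ranges: [-3.11, 3.11], [-0.84, 2.01], [0.21, 2.61], [-1.34, 4.49], [0.05, 2.63], [-2.56, 2.56]. Speed limits (rad/s): [2.57, 2.57, 3.14, 3.14, 3.14, 3.14].

INTERFACE

Orientations are given as a rotation vector (axis times angle).
In Python, from bench import status, viewer, job_done gives the robot as it stands.
- The arm moves only by the shell command python3 -m pendant 'ROWS' [FORCE]. ROWS is JSON, a list of rows, each an object with "translation": the shift along the world's x, y, z in mm, a list of three; "twist": the turn, a rotation vector about the world's x, y, z in rad, a list of three; "gripper": the opening, from 0 (shut) to 1 (fully open). A call has 1 to 12 rows; each row shifts and turns the commanded pose from where the row before left it; what a row does not reach is not made up. A row lasts 1/8 s, in which the tool goes at most 62.5 mm and 10.7 degrees, less where a joint would pass 70% of its speed; a pose out of reach is approached as far as the arm can. A call with a gripper value outside its range is refused whole. The fingers move at their own pace and stop on an object; FORCE is the grip in N (left out, the last holds). Time passes only in rows, so rows that do not move let the fingers close. It gives the time, the measured TCP pose, the force, the opening and the grip force at its end, in the units of the state.
- status.read_state(): the state, without advancing time (a new reading comes with each control period).
- viewer.snapshot(name): name is "scene" or "top" or "wrist"; returns a dict with "img" (480x640x3 uint8, blue, green, red), "intrinsics" (3x3 intrinsics, pixels), "R" (3x3) and "t" (3): a world point X has camera coordinates R X + t. Camera axes: x right, y down, z forward; pixel columns grow to the right and rows downward; lengths in m; the calibration is good to about 2 mm. A picture is of the moment at which its call begins. There is no depth.
- job_done(): hands the job in; it is judged then, once.
The state is a dict: "time_s": time; "joint_positions": joint angles; "joint_vel": joint speeds; "joint_torque": joint torques, N m; "eef_pos": TCP position; "ee_rot": TCP orientation; "wrist_force": force on the tool from outside, world axes, zero at the start; "wrist_torque": the same for the moment, N m; "gripper_width": finger opening in m; "gripper_force": force on a finger pad.
Only numpy, scipy, OpenCV 4.12 (cv2) and the standard library are available. Lean on these libraries where they do the work, as an engineer would, in place of code of your own. Each camera call takes 0.05 s, during which the arm holds its last target. There are 200 camera calls.

## Working session

There is one attempt and no reset: what is moved stays moved. The work goes in short steps, Python scripts to look and compute and a shell command to move; the robot and the scene stay as the last step left them, time stands still between calls to the robot, and variables do not carry over. Pictures are saved under pics/ and viewed, at most 10 in all, crops included, and the job is handed in when it is done.

```bash
mkdir -p pics
python3 - <<'E'
from bench import status, viewer
import cv2, pickle
s=status.read_state();print(s)
d={n:viewer.snapshot(n) for n in("scene","top","wrist")}
pickle.dump(d,open('snap0.pkl','wb'))
for n in d: cv2.imwrite(f'pics/{n}0.png',d[n]['img']);print(n,d[n]['intrinsics'].tolist() if hasattr(d[n]['intrinsics'],'tolist') else d[n]['intrinsics'],d[n]['R'],d[n]['t'])
E
```

```text
{'time_s': 0.0, 'joint_positions': array([ 1.27499079e+00,  3.20284958e-01,  1.56565001e+00,  3.68599145e-06,
        1.25740648e+00, -1.99767239e-02]), 'joint_vel': array([-9.71846569e-04, -1.10269729e-05, -3.18593190e-04, -2.27852204e-03,
       -1.92129433e-04,  1.45987546e-03]), 'joint_torque': array([-2.35766871e-03, -4.12461090e+01, -2.31971025e+01,  7.23905303e-02,
        4.58142569e-02, -1.52067532e-04]), 'eef_pos': array([0.15645102, 0.55283455, 0.2381355 ]), 'ee_rot': array([-4.31862028e-01, -3.11148563e+00,  2.71173218e-03]), 'wrist_force': array([-0.30906951,  0.31627205,  0.48918223]), 'wrist_torque': array([ 0.04673686,  0.02977302, -0.0424587 ]), 'gripper_force': 0.0, 'gripper_width': 0.09140520675548088}
scene [[518.5444549596251, 0.0, 317.769265295713], [0.0, 518.5444549596251, 237.18395864285603], [0.0, 0.0, 1.0]] [[-7.96260212e-01  6.04953820e-01  7.42544217e-04]
 [ 4.59117595e-01  6.05104118e-01 -6.50430658e-01]
 [-3.93929827e-01 -5.17571138e-01 -7.59565276e-01]] [ 0.38804659 -0.13235609  1.26727549]
top [[495.1218932662422, 0.0, 316.6220721162515], [0.0, 495.1218932662422, 240.8963914828609], [0.0, 0.0, 1.0]] [[ 1.83703176e-02 -9.99831235e-01 -1.84014278e-04]
 [-9.97145224e-01 -1.83074842e-02 -7.32546184e-02]
 [ 7.32388867e-02  1.52919956e-03 -9.97313254e-01]] [-0.02122717  0.45076318  1.19651735]
wrist [[341.9909554046023, 0.0, 320.5042382644822], [0.0, 341.9909554046023, 239.6930403631529], [0.0, 0.0, 1.0]] [[ 0.27288407  0.96204323 -0.00266514]
 [ 0.93551034 -0.2647098   0.23398531]
 [ 0.2243985  -0.06634413 -0.97223648]] [-0.57359665 -0.02597403  0.39056097]
```

View pics/top0.png

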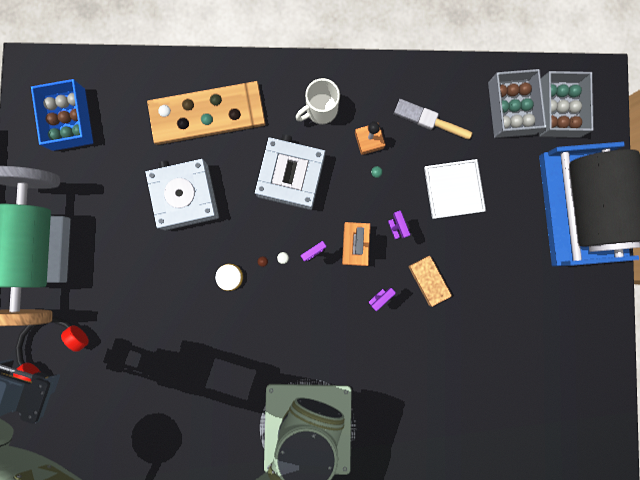

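View pics/scene0.png

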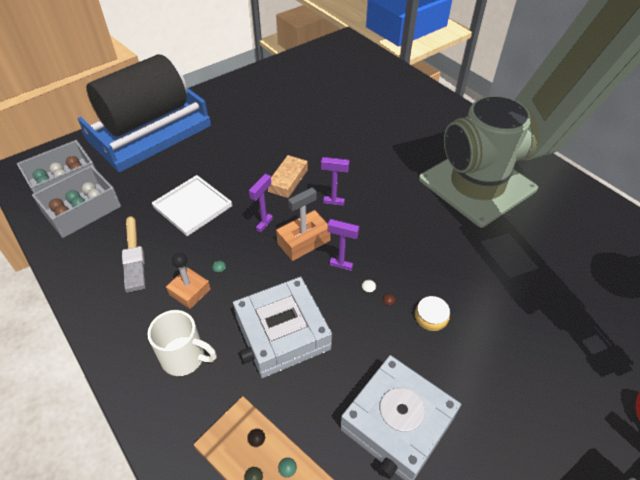

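The top view shows the rack with the dark T-handle at about (358,240), and purple rods around it. The square-plug base is at (290,172), the round-plug base at (181,193) and the tray at (455,188). The scene view agrees. Next I'll measure them.

```bash
cat > h.py <<'E'
import numpy as np, cv2, pickle
def ray(c,u,v,z):
    K=np.array(c['intrinsics']);R=np.array(c['R']);t=np.array(c['t'])
    d=R.T@np.linalg.solve(K,[u,v,1.]);o=-R.T@t
    return o+d*(z-o[2])/d[2]
def proj(c,X):
    p=np.array(c['intrinsics'])@(np.array(c['R'])@np.array(X)+np.array(c['t']));return p[:2]/p[2]
def blob(c,mask,roi,z,tag,n=1,amin=30):
    x0,y0,x1,y1=roi;m=np.zeros(mask.shape,np.uint8);m[y0:y1,x0:x1]=mask[y0:y1,x0:x1]
    cs,_=cv2.findContours(m,cv2.RETR_EXTERNAL,cv2.CHAIN_APPROX_NONE);out=[]
    for k in sorted(cs,key=cv2.contourArea)[::-1][:n]:
        if cv2.contourArea(k)<amin: continue
        P=np.array([ray(c,*p[0],z)[:2] for p in k])*1000
        r=cv2.minAreaRect(P.astype(np.float32));out.append(r)
        print(tag,'px',np.round(k[:,0].mean(0)),'rect mm c',np.round(r[0],1),'size',np.round(r[1],1),'ang',round(r[2],1))
    return out
E
python3 - <<'E'
from h import *
d=pickle.load(open('snap0.pkl','rb'));c=d['top'];im=c['img'].astype(int)
mx=im.max(2);mn=im.min(2);sat=mx-mn
for p in[(358,240),(361,228),(350,250),(290,172),(283,160),(455,188),(270,190),(300,150),(400,220)]: print(p,im[p[1],p[0]])
blob(c,((mn>120)*255).astype(np.uint8),(415,150,495,225),.014,'tray')
blob(c,((mn>120)*255).astype(np.uint8),(245,130,335,215),.06,'base')
blob(c,((mx<90)*255).astype(np.uint8),(270,150,312,195),.06,'slot',3)
blob(c,((sat<40)&(mx>60)&(mx<190))*np.uint8(255),(340,220,378,268),.145,'handle',3)
a=c['img'][130:280,240:400];b=c['img'][150:230,410:500]
cv2.imwrite('pics/crop1.png',cv2.resize(a,None,fx=5,fy=4*1.0,interpolation=cv2.INTER_CUBIC)[:600,:800])
E
```

```text
(358, 240) [137 131 128]
(361, 228) [135 124 112]
(350, 250) [ 90 158 237]
(290, 172) [36 37 37]
(283, 160) [244 241 243]
(455, 188) [255 255 254]
(270, 190) [243 234 226]
(300, 150) [240 232 222]
(400, 220) [242  98 196]
tray px [454. 189.] rect mm c [ 588.1 -351.4] size [133.3 134.6] ang 9.0
base px [289. 172.] rect mm c [612.9  54.9] size [139.6 141. ] ang 77.6
slot px [290. 172.] rect mm c [612.6  54.8] size [22. 55.] ang 78.2
handle px [358. 241.] rect mm c [ 443.2 -103.7] size [57.2 21.9] ang 0.7
```

View pics/crop1.png

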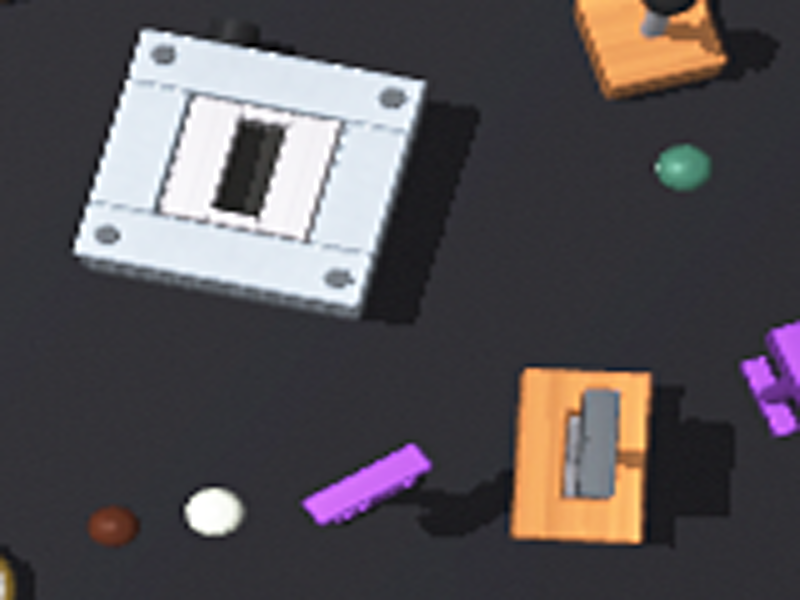

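The crop shows the dark handle bar centred at full-image pixel ≈(360,241), nearly along world x, with the lighter slot to its left. The plug slot is at (290,172), pointing about -12°. I'll refine the handle in both views.

Run:
```python
from h import *
d=pickle.load(open('snap0.pkl','rb'));c=d['top'];im=c['img'].astype(int)
mx=im.max(2);mn=im.min(2);sat=mx-mn
m=((sat<40)&(mx>60)&(mx<190))*np.uint8(255)
m[:,:356]=0
blob(c,m,(340,220,378,268),.145,'handle',2)
print(ray(c,360.1,240.9,.145))
s=d['scene'];i2=s['img'].astype(int);sat2=i2.max(2)-i2.min(2)
m2=((sat2<35)&(i2.max(2)>55))*np.uint8(255)
k=blob(s,m2,(285,185,320,215),.133,'handle scene',2)
print('pred scene px',proj(s,[.443,-.106,.133]))
w=d['wrist'];o=-np.array(w['R']).T@np.array(w['t']);print('wristcam',o,'top',-np.array(c['R']).T@c['t'])
t=d['top']
for n,X in(('slot',[.6126,.0548,.06]),('tray',[.588,-.351,.014])): print(n,proj(s,X))
```

```text
handle px [359. 241.] rect mm c [ 443.2 -107. ] size [57.2 15.3] ang 0.7
[ 0.44338246 -0.10833469  0.145     ]
handle scene px [300. 199.] rect mm c [ 448.8 -108.9] size [78.4 58.7] ang 26.7
pred scene px [303.53832876 197.73824517]
wristcam [0.09318307 0.57086062 0.38426645] top [ 0.36223471 -0.01480096  1.22631919]
slot [281.52279666 315.09124296]
tray [192.08096977 201.13292393]
```

```bash
python3 -m pendant '[{"translation":[24,-55,0],"twist":[0,0,0.02],"gripper":0.5},{"translation":[24,-55,0],"twist":[0,0,0.02],"gripper":0.5},{"translation":[24,-55,0],"twist":[0,0,0.02],"gripper":0.5},{"translation":[24,-55,0],"twist":[0,0,0.02],"gripper":0.5},{"translation":[24,-55,0],"twist":[0,0,0.02],"gripper":0.5},{"translation":[24,-55,0],"twist":[0,0,0.02],"gripper":0.5},{"translation":[24,-55,0],"twist":[0,0,0.02],"gripper":0.5},{"translation":[24,-55,0],"twist":[0,0,0.02],"gripper":0.5},{"translation":[24,-55,0],"twist":[0,0,0.02],"gripper":0.5},{"translation":[24,-55,0],"twist":[0,0,0.02],"gripper":0.5},{"translation":[24,-55,0],"twist":[0,0,0.02],"gripper":0.5},{"translation":[22,-53,0],"twist":[0,0,0.02],"gripper":0.5}]' 30
```

```text
time_s: 1.65
eef_pos: [0.443, -0.1068, 0.2389]
ee_rot: [0.057, 3.141, 0.001]
wrist_force: [0.7, 1.1, 0.5]
gripper_width: 0.0455
gripper_force: 0.0
```

Run:
```python
from h import *
from bench import viewer
w=viewer.snapshot('wrist');pickle.dump(w,open('w1.pkl','wb'))
cv2.imwrite('pics/w1.png',w['img'])
for n,X in(('handle',[.443,-.107,.145]),('grasp axis',[.443,-.107,.2])):print(n,proj(w,X))
```

```text
handle [320.70833285 250.53230274]
grasp axis [320.73277971 276.05440364]
```

View pics/w1.png

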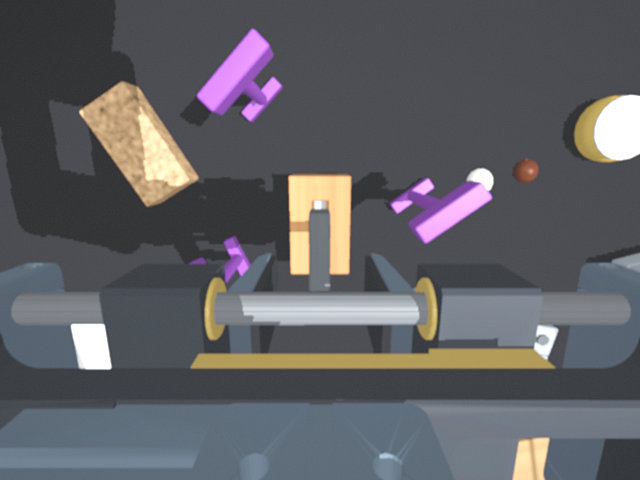

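The wrist view shows the handle top centred at (319.5,249), aligned between the fingers and within about 1 mm of the prediction. Now descend and grip.

```bash
python3 -m pendant '[{"translation":[0,0,-40],"twist":[0,0,0],"gripper":0.5},{"translation":[0,0,-35],"twist":[0,0,0],"gripper":0.5},{"translation":[0,0,-25],"twist":[0,0,0],"gripper":0.5},{"translation":[0,0,0],"twist":[0,0,0],"gripper":0.5},{"translation":[0,0,0],"twist":[0,0,0],"gripper":0.1},{"translation":[0,0,0],"twist":[0,0,0],"gripper":0.1},{"translation":[0,0,0],"twist":[0,0,0],"gripper":0.1},{"translation":[0,0,0],"twist":[0,0,0],"gripper":0.1},{"translation":[0,0,0],"twist":[0,0,0],"gripper":0.1}]' 40
```

```text
time_s: 2.82
eef_pos: [0.4431, -0.105, 0.1397]
ee_rot: [0.056, 3.14, -0.001]
wrist_force: [-1.2, -0.1, 6.9]
gripper_width: 0.0162
gripper_force: 40.0
```

```bash
python3 -m pendant '[{"translation":[0,0,8],"twist":[0,0,0],"gripper":0},{"translation":[0,0,15],"twist":[0,0,0],"gripper":0},{"translation":[0,0,20],"twist":[0,0,0],"gripper":0},{"translation":[0,0,25],"twist":[0,0,0],"gripper":0},{"translation":[0,0,25],"twist":[0,0,0],"gripper":0},{"translation":[0,0,12],"twist":[0,0,0],"gripper":0},{"translation":[0,0,0],"twist":[0,0,0],"gripper":0}]'
python3 - <<'E'
from h import *
from bench import viewer
d={n:viewer.snapshot(n) for n in("scene","top")};pickle.dump(d,open('s2.pkl','wb'))
a=cv2.resize(d['scene']['img'][140:300,220:380],(480,480));b=cv2.resize(d['top']['img'][160:280,300:380],(320,480))
cv2.imwrite('pics/s2.png',np.hstack([a,b]))
E
```

```text
time_s: 3.7
eef_pos: [0.4427, -0.1047, 0.2442]
ee_rot: [0.056, 3.14, 0.0]
wrist_force: [-0.5, 0.2, -2.1]
gripper_width: 0.0159
gripper_force: 40.0
```

View pics/s2.png

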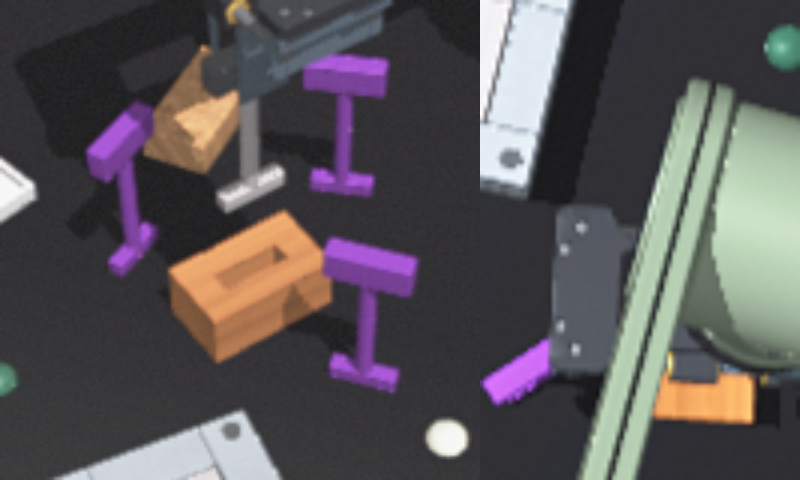

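The rod is out cleanly, hanging vertical with its foot clear of the rack (scene crop ≈(251,184)). Now carry it over the plug.

```bash
python3 - <<'E'
from h import *
s=pickle.load(open('s2.pkl','rb'))['scene'];print(proj(s,[.4427,-.1047,.131]),'meas ~303.7,201.3')
E
python3 -m pendant '[{"translation":[20,18,0],"twist":[0,0,0],"gripper":0},{"translation":[25,23,0],"twist":[0,0,-0.025],"gripper":0},{"translation":[30,28,0],"twist":[0,0,-0.05],"gripper":0},{"translation":[30,28,0],"twist":[0,0,-0.05],"gripper":0},{"translation":[30,28,0],"twist":[0,0,-0.05],"gripper":0},{"translation":[25,24,0],"twist":[0,0,0],"gripper":0},{"translation":[10,10.5,0],"twist":[0,0,0],"gripper":0},{"translation":[0,0,0],"twist":[0,0,0],"gripper":0},{"translation":[0,0,0],"twist":[0,0,0],"gripper":0}]'
python3 - <<'E'
from h import *
from bench import viewer,status
print(status.read_state()['joint_positions'].round(3))
d={n:viewer.snapshot(n) for n in("scene","wrist")};pickle.dump(d,open('s3.pkl','wb'))
a=cv2.resize(d['scene']['img'][220:400,200:360],(427,480));b=d['wrist']['img'][:,140:500]
cv2.imwrite('pics/s3.png',np.hstack([a,b]))
for p in([.6126,.0548,.06],[.6126,.0548,.131]):print([proj(d[n],p).round(1) for n in d])
E
```

```text
[304.05822574 198.73968913] meas ~303.7,201.3
time_s: 4.92
eef_pos: [0.6116, 0.0539, 0.2437]
ee_rot: [-0.331, -3.123, 0.001]
wrist_force: [-0.1, -0.3, -2.7]
gripper_width: 0.0156
gripper_force: 40.0
[ 0.069  0.379  1.462 -0.     1.302 -1.29 ]
[array([281.5, 315.1]), array([322.3, 227.1])]
[array([279.4, 293.1]), array([322.7, 245. ])]
```

View pics/s3.png

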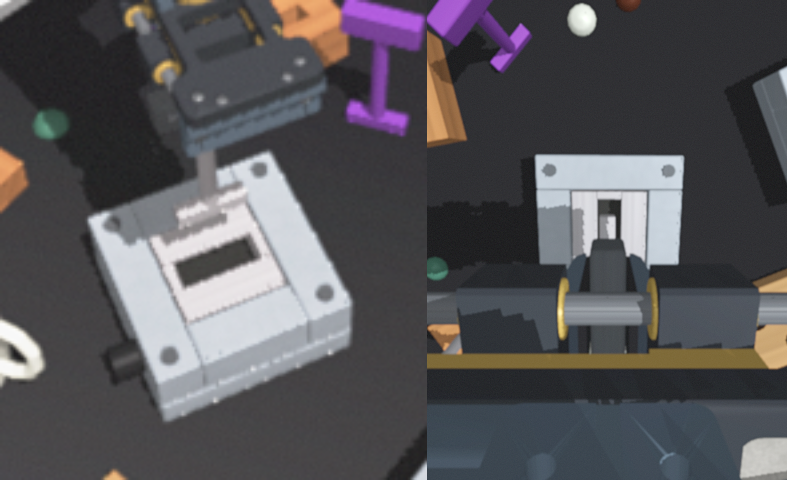

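The scene and wrist views show the foot hovering over the slot. In the wrist image the slot and foot centres are at columns ≈322 and ≈321, and the base edges are square to the view. Next I'll lower it in stages and check the force.

```bash
python3 -m pendant '[{"translation":[1,1,-25],"twist":[0,0,0],"gripper":0},{"translation":[0,0,-20],"twist":[0,0,0],"gripper":0},{"translation":[0,0,-10],"twist":[0,0,0],"gripper":0},{"translation":[0,0,-5],"twist":[0,0,0],"gripper":0},{"translation":[0,0,-5],"twist":[0,0,0],"gripper":0},{"translation":[0,0,0],"twist":[0,0,0],"gripper":0}]'; python3 -m pendant '[{"translation":[0,0,-5],"twist":[0,0,0],"gripper":0},{"translation":[0,0,-4],"twist":[0,0,0],"gripper":0},{"translation":[0,0,-4],"twist":[0,0,0],"gripper":0},{"translation":[0,0,-3],"twist":[0,0,0],"gripper":0},{"translation":[0,0,0],"twist":[0,0,0],"gripper":0}]'
```

```text
time_s: 5.78
eef_pos: [0.6136, 0.0558, 0.1791]
ee_rot: [0.331, 3.124, 0.0]
wrist_force: [0.3, -0.4, -2.4]
gripper_width: 0.0158
gripper_force: 40.0
time_s: 6.4
eef_pos: [0.6134, 0.0558, 0.1626]
ee_rot: [-0.33, -3.124, 0.0]
wrist_force: [0.5, -1.0, -2.0]
gripper_width: 0.016
gripper_force: 40.0
```

```bash
python3 -m pendant '[{"translation":[-0.5,-0.5,0],"twist":[0,0,-0.1],"gripper":0},{"translation":[0,0,0],"twist":[0,0,-0.16],"gripper":0},{"translation":[0,0,0],"twist":[0,0,-0.17],"gripper":0},{"translation":[0,0,0],"twist":[0,0,-0.17],"gripper":0},{"translation":[0,0,0],"twist":[0,0,-0.17],"gripper":0},{"translation":[0,0,0],"twist":[0,0,-0.17],"gripper":0},{"translation":[0,0,0],"twist":[0,0,-0.17],"gripper":0},{"translation":[0,0,0],"twist":[0,0,-0.17],"gripper":0},{"translation":[0,0,0],"twist":[0,0,-0.17],"gripper":0},{"translation":[0,0,0],"twist":[0,0,-0.12],"gripper":0},{"translation":[0,0,0],"twist":[0,0,0],"gripper":0},{"translation":[0,0,0],"twist":[0,0,0],"gripper":0}]'
```

```text
time_s: 7.9
eef_pos: [0.6131, 0.0553, 0.163]
ee_rot: [2.44, 1.978, 0.0]
wrist_force: [0.1, -0.1, -2.4]
gripper_width: 0.0157
gripper_force: 40.0
```

```bash
python3 -m pendant '[{"translation":[0,0,2],"twist":[0,0,0],"gripper":0},{"translation":[0,0,2],"twist":[0,0,0],"gripper":0},{"translation":[0,0,2],"twist":[0,0,0],"gripper":0},{"translation":[0,0,2],"twist":[0,0,0],"gripper":0},{"translation":[0,0,3],"twist":[0,0,0],"gripper":0},{"translation":[0,0,4],"twist":[0,0,0],"gripper":0},{"translation":[0,0,0],"twist":[0,0,0],"gripper":0}]' 60
```

```text
time_s: 8.78
eef_pos: [0.6134, 0.0553, 0.1785]
ee_rot: [2.441, 1.976, 0.001]
wrist_force: [0.3, 0.3, -6.3]
gripper_width: 0.0154
gripper_force: 60.0
```

```bash
python3 -m pendant '[{"translation":[0,0,5],"twist":[0,0,0],"gripper":0},{"translation":[0,0,6],"twist":[0,0,0],"gripper":0},{"translation":[0,0,8],"twist":[0,0,0],"gripper":0},{"translation":[0,0,10],"twist":[0,0,0],"gripper":0},{"translation":[0,0,13],"twist":[0,0,0],"gripper":0},{"translation":[0,0,15],"twist":[0,0,0],"gripper":0},{"translation":[0,0,15],"twist":[0,0,0],"gripper":0},{"translation":[0,0,8],"twist":[0,0,0],"gripper":0},{"translation":[0,0,0],"twist":[0,0,0],"gripper":0},{"translation":[0,0,0],"twist":[0,0,0],"gripper":0}]'
python3 - <<'E'
from h import *
from bench import viewer,status
print(status.read_state()['joint_positions'].round(3))
d={n:viewer.snapshot(n) for n in("scene","wrist")};pickle.dump(d,open('s4.pkl','wb'))
a=cv2.resize(d['scene']['img'][180:380,180:360],(432,480));b=d['wrist']['img'][:,140:500]
cv2.imwrite('pics/s4.png',np.hstack([a,b]))
E
```

```text
time_s: 10.02
eef_pos: [0.6127, 0.0553, 0.2573]
ee_rot: [-2.441, -1.976, 0.002]
wrist_force: [-0.6, 0.6, -7.6]
gripper_width: 0.0159
gripper_force: 60.0
[ 0.071  0.374  1.436 -0.     1.333  0.281]
```

View pics/s4.png

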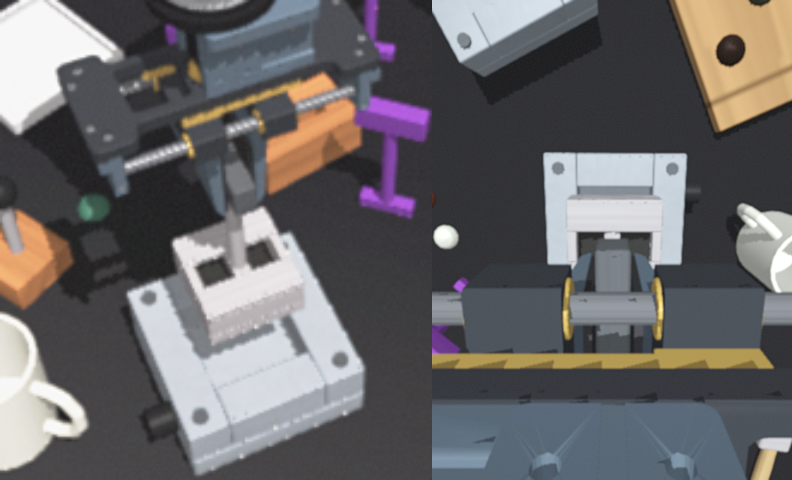

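The plug is out of its well, hanging level on the hooked foot above the base. Now carry it to the tray.

```bash
python3 -m pendant '[{"translation":[-1,-15,0],"twist":[0,0,0],"gripper":0},{"translation":[-2,-25,0],"twist":[0,0,0.03],"gripper":0},{"translation":[-2,-35,0],"twist":[0,0,0.04],"gripper":0},{"translation":[-2.5,-42,0],"twist":[0,0,0.04],"gripper":0},{"translation":[-2.5,-45,0],"twist":[0,0,0.05],"gripper":0},{"translation":[-2.5,-45,0],"twist":[0,0,0.05],"gripper":0},{"translation":[-2.5,-45,0],"twist":[0,0,0.05],"gripper":0},{"translation":[-2.5,-45,0],"twist":[0,0,0.04],"gripper":0},{"translation":[-2.5,-42,0],"twist":[0,0,0.04],"gripper":0},{"translation":[-2,-33,0],"twist":[0,0,0.03],"gripper":0},{"translation":[-1.5,-22,0],"twist":[0,0,0],"gripper":0},{"translation":[-1,-13,0],"twist":[0,0,0],"gripper":0}]' && python3 -m pendant '[{"translation":[0,0,-10],"twist":[0,0,0],"gripper":0},{"translation":[0,0,-20],"twist":[0,0,0],"gripper":0},{"translation":[0,0,-20],"twist":[0,0,0],"gripper":0},{"translation":[0,0,-15],"twist":[0,0,0],"gripper":0},{"translation":[0,0,-8],"twist":[0,0,0],"gripper":0},{"translation":[0,0,0],"twist":[0,0,0],"gripper":0},{"translation":[0,0,0],"twist":[0,0,0],"gripper":0}]'
python3 - <<'E'
from h import *
from bench import viewer,status
d={n:viewer.snapshot(n) for n in("scene","top")};pickle.dump(d,open('s5.pkl','wb'))
a=cv2.resize(d['scene']['img'][110:260,110:260],(480,480))
b=cv2.resize(d['top']['img'][130:250,400:480],(320,480))
cv2.imwrite('pics/s5.png',np.hstack([a,b]))
E
```

```text
time_s: 11.62
eef_pos: [0.5881, -0.3529, 0.2576]
ee_rot: [-2.038, -2.39, -0.0]
wrist_force: [-0.1, 0.3, -7.1]
gripper_width: 0.0155
gripper_force: 60.0
time_s: 12.5
eef_pos: [0.5891, -0.3519, 0.1859]
ee_rot: [2.036, 2.391, 0.001]
wrist_force: [0.2, -0.3, -8.4]
gripper_width: 0.0161
gripper_force: 60.0
```

View pics/s5.png

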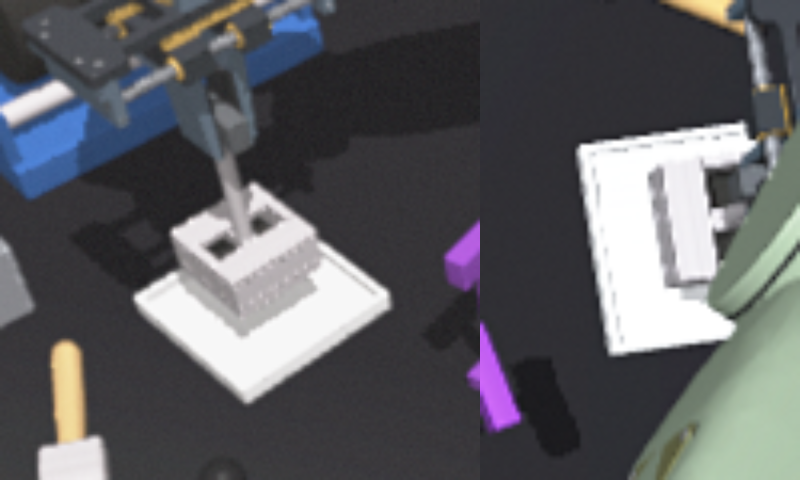

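The plug hangs level above the tray, well inside the rim. I'll lower it gently.

```bash
python3 -m pendant '[{"translation":[0,0,-10],"twist":[0,0,0],"gripper":0},{"translation":[0,0,-10],"twist":[0,0,0],"gripper":0},{"translation":[0,0,-7],"twist":[0,0,0],"gripper":0},{"translation":[0,0,-4],"twist":[0,0,0],"gripper":0},{"translation":[0,0,-2],"twist":[0,0,0],"gripper":0},{"translation":[0,0,-1],"twist":[0,0,0],"gripper":0},{"translation":[0,0,-1],"twist":[0,0,0],"gripper":0},{"translation":[0,0,-1],"twist":[0,0,0],"gripper":0},{"translation":[0,0,-1],"twist":[0,0,0],"gripper":0},{"translation":[0,0,-1],"twist":[0,0,0],"gripper":0},{"translation":[0,0,-1],"twist":[0,0,0],"gripper":0},{"translation":[0,0,0],"twist":[0,0,0],"gripper":0}]'; python3 -m pendant '[{"translation":[0,0,-2],"twist":[0,0,0],"gripper":0},{"translation":[0,0,-1],"twist":[0,0,0],"gripper":0},{"translation":[0,0,0],"twist":[0,0,0],"gripper":0}]'
```

```text
time_s: 14.1
eef_pos: [0.5891, -0.352, 0.1468]
ee_rot: [2.035, 2.39, 0.001]
wrist_force: [0.8, -0.5, -3.0]
gripper_width: 0.0157
gripper_force: 60.0
time_s: 14.48
eef_pos: [0.5886, -0.3517, 0.143]
ee_rot: [2.037, 2.392, 0.0]
wrist_force: [-1.0, -0.0, -2.1]
gripper_width: 0.0155
gripper_force: 60.0
```

Plug weight is off the arm, with about 3 mm to go for the foot.

```bash
python3 -m pendant '[{"translation":[0,0,-1],"twist":[0,0,0],"gripper":0},{"translation":[0,0,-1],"twist":[0,0,0],"gripper":0},{"translation":[0,0,-0.5],"twist":[0,0,0],"gripper":0},{"translation":[0,0,0],"twist":[0,0,0],"gripper":0}]'
```

```text
time_s: 14.98
eef_pos: [0.5886, -0.3517, 0.1404]
ee_rot: [-2.037, -2.392, -0.0]
wrist_force: [1.5, -0.7, -3.0]
gripper_width: 0.0155
gripper_force: 60.0
```

```bash
for i in 1; do python3 -m pendant '[{"translation":[0,0,-0.5],"twist":[0,0,0],"gripper":0},{"translation":[0,0,-0.5],"twist":[0,0,0],"gripper":0},{"translation":[0,0,0],"twist":[0,0,0],"gripper":0}]'; done
```

```text
time_s: 15.35
eef_pos: [0.5885, -0.3517, 0.1394]
ee_rot: [-2.037, -2.392, -0.0]
wrist_force: [-0.2, -0.1, -2.3]
gripper_width: 0.0155
gripper_force: 60.0
```

```bash
python3 -m pendant '[{"translation":[0,0,-0.5],"twist":[0,0,0],"gripper":0},{"translation":[0,0,-0.5],"twist":[0,0,0],"gripper":0},{"translation":[0,0,0],"twist":[0,0,0],"gripper":0}]'; python3 -m pendant '[{"translation":[0,0,-0.5],"twist":[0,0,0],"gripper":0},{"translation":[0,0,0],"twist":[0,0,0],"gripper":0}]'
```

```text
time_s: 15.72
eef_pos: [0.5886, -0.3517, 0.1388]
ee_rot: [2.037, 2.392, 0.0]
wrist_force: [-0.6, 0.8, -0.8]
gripper_width: 0.0159
gripper_force: 60.0
time_s: 15.98
eef_pos: [0.5887, -0.3517, 0.1388]
ee_rot: [2.036, 2.391, 0.0]
wrist_force: [-1.9, 1.1, 3.1]
gripper_width: 0.0153
gripper_force: 60.0
```

The foot is down on the hollow's floor (force reversed to +3 N). Now ease the grip and open slowly.

```bash
python3 -m pendant '[{"translation":[0,0,0],"twist":[0,0,0],"gripper":0},{"translation":[0,0,0],"twist":[0,0,0],"gripper":0}]' 4; python3 -m pendant '[{"translation":[0,0,0],"twist":[0,0,0],"gripper":0.19},{"translation":[0,0,0],"twist":[0,0,0],"gripper":0.2},{"translation":[0,0,0],"twist":[0,0,0],"gripper":0.21},{"translation":[0,0,0],"twist":[0,0,0],"gripper":0.23},{"translation":[0,0,0],"twist":[0,0,0],"gripper":0.26},{"translation":[0,0,0],"twist":[0,0,0],"gripper":0.3},{"translation":[0,0,0],"twist":[0,0,0],"gripper":0.4},{"translation":[0,0,0],"twist":[0,0,0],"gripper":0.5},{"translation":[0,0,0],"twist":[0,0,0],"gripper":0.5},{"translation":[0,0,0],"twist":[0,0,0],"gripper":0.5}]'
python3 - <<'E'
from h import *
from bench import viewer
d={n:viewer.snapshot(n) for n in("scene","wrist")}
a=cv2.resize(d['scene']['img'][110:260,110:260],(440,480));b=d['wrist']['img'][:,140:500]
cv2.imwrite('pics/s6.png',np.hstack([a,b]))
E
```

```text
time_s: 16.23
eef_pos: [0.5889, -0.3518, 0.1388]
ee_rot: [2.036, 2.391, 0.001]
wrist_force: [-1.5, 0.7, 5.1]
gripper_width: 0.0162
gripper_force: 4.0
time_s: 17.48
eef_pos: [0.5886, -0.3517, 0.138]
ee_rot: [2.037, 2.392, 0.0]
wrist_force: [0.4, -0.5, 0.1]
gripper_width: 0.0456
gripper_force: 0.0
```

View pics/s6.png

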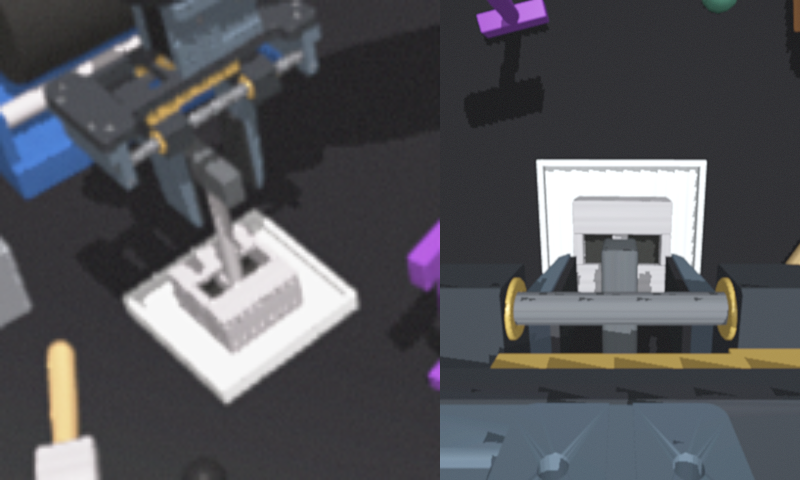

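The plug sits flat in the tray, and the rod stands upright and free, midway between the open fingers (wrist composite column ≈620). Retreat straight up and check.

```bash
python3 -m pendant '[{"translation":[0,0,5],"twist":[0,0,0],"gripper":0.5},{"translation":[0,0,15],"twist":[0,0,0],"gripper":0.5},{"translation":[0,0,25],"twist":[0,0,0],"gripper":0.5},{"translation":[0,0,30],"twist":[0,0,0],"gripper":0.5},{"translation":[0,0,30],"twist":[0,0,0],"gripper":0.5},{"translation":[0,0,15],"twist":[0,0,0],"gripper":0.5},{"translation":[0,0,0],"twist":[0,0,0],"gripper":0.5},{"translation":[0,0,0],"twist":[0,0,0],"gripper":0.5},{"translation":[0,0,0],"twist":[0,0,0],"gripper":0.5}]'
python3 - <<'E'
from h import *
from bench import viewer
d={n:viewer.snapshot(n) for n in("scene","wrist")}
a=cv2.resize(d['scene']['img'][110:260,110:260],(440,480));b=d['wrist']['img'][:,140:500]
cv2.imwrite('pics/s7.png',np.hstack([a,b]))
E
```

```text
time_s: 18.7
eef_pos: [0.5881, -0.3515, 0.2564]
ee_rot: [-2.035, -2.39, 0.001]
wrist_force: [-0.0, -0.1, -0.4]
gripper_width: 0.0452
gripper_force: 0.0
```

View pics/s7.png

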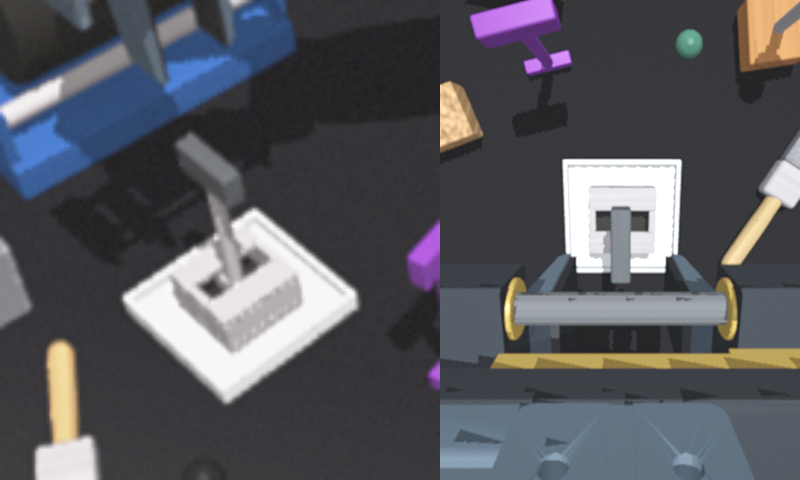

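The rod stands upright, still a quarter turn across the slot. The plug is flat and centred in the tray, and the gripper is well clear.

```bash
python3 -c "
from bench import job_done
print(job_done())"
```

```text
the job is handed in; nothing more can be done
None
```

I handed the job in at about 19 s on the robot's clock: the square plug is out of its well and sits flat in the tray, and the rod stands in it, still turned a quarter across the slot, with the gripper open and clear.

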